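# Tip a tray of printed parts into the vibratory finisher

### The arm

A 6-joint arm with a two-finger parallel gripper is mounted at the origin on a cart in front of the work surface, level with it; the furniture and walls round the work are solid. World frame = base frame: x ahead of the robot, y to its left, z up, the work surface at z = 0. Lengths are in m, angles in rad, forces in N, time in s.
With the tool pointing down it reaches from about 0.35 to 0.85 m from the base axis. Payload 8.1 kg.
Tool frame: the origin (TCP) lies between the finger pads; the fingertips stand tips_ahead ahead of it and the grasp point (between the pads) lies 8 mm behind it (tips_ahead is the distance from the TCP to the fingertips, in m); z points along the fingers, x is the direction in which the jaws open and shut, and the axes are right-handed (so a half turn about z gives the same grasp; the last joint's range is limited). The gripper opens to 93 mm and grips with 3 to 60 N. Pads are 15 mm wide; open, the fingers measure 128 mm over their backs; the gripper's body (75 mm by 188 mm) begins 65 mm behind the grasp point.
Start: joints at [1.061, 0.13, 1.488, -0, 1.523, -0.085], TCP at [0.247, 0.547, 0.23] pointing down, gripper open.
Joint ranges: [-2.96, 2.96], [-0.89, 2.26], [0.02, 2.5], [-1.34, 4.48], [0, 2.73], [-2.66, 2.66]. Speed limits (rad/s): [2.39, 2.39, 2.79, 3.14, 3.14, 3.14].

### API

Orientations are given as a rotation vector (axis times angle).
In Python, from plant import * gives the robot as it stands.
- The arm moves only by the tool play_rows, never from a script. Its argument "increments" is a list that holds one entry, the list of rows, each a list of 4 numbers: the shift along the tool's x, y, z in cm, then the turn about the tool's z in rad. A call has 1 to 5 rows; each row is the pose to reach, as a shift and turn from the pose measured when the call began, along the tool's axes at that moment; what a row does not reach only later rows make up. A row lasts 1/10 s, in which the tool goes at most 50 mm and 8.59 degrees, less where a joint would pass 70% of its speed; a pose out of reach is approached as far as the arm can. A call with a gripper value outside its range is refused whole. "jaw" is the finger opening in cm, from 0 to 9.3, set as the call begins (left out, the last holds). The fingers move at their own pace and stop on an object; "squeeze" is the grip in N (left out, the last holds). Time passes only in rows, so rows that repeat a pose let the fingers close. It gives the time, the measured TCP pose, the force and the opening at its end, in the units of the state.
- read_state(): the state, without advancing time (a new reading comes with each control period).
- read_camera(name): name is "scene" or "top" or "wrist"; returns (picture, depth): 480x640x3 uint8, blue, green, red; 480x640 float32, m along the optical axis (not along the pixel's ray), 0 where there is no reading.
- camera_params(name): a dict with "K" (3x3 intrinsics, pixels), "k1" (the pictures are not rectified: a ray, as slopes to the right and down, at radius r is drawn at 1 + k1 r^2 times it, then the intrinsics apply), "eye" and "orientation" of the camera in the world. Camera axes: x right, y up, looking along -z (the intrinsics and any distortion apply to the point x, -y, -z); pixel columns grow to the right and rows downward; lengths in m; the calibration is good to about 2 mm. A picture is of the moment at which its call begins: read the wrist's pose just before it. camera_params takes no time and is no camera call; for the wrist camera it gives the pose at the moment of the call.
- close_job(): hands the job in, once; it reports no verdict.
The state is a dict: "t": time; "q": joint angles; "dq": joint speeds; "joint_torque": joint torques, N m; "tool_pos": TCP position; "orientation": TCP orientation; "force": force on the tool from outside, world axes, zero at the start; "wrist_torque": the same for the moment, N m; "opening": finger opening in m.
Only numpy, scipy, OpenCV 4.12 (cv2) and the standard library are available. Lean on these libraries where they do the work, as an engineer would, in place of code of your own. Each camera call takes 0.05 s, during which the arm holds its last target.

### The job

Load the vibratory finisher: carry the tray of printed parts by its carrying handle without spilling, lay its two pivot pins in the V forks of the finisher's tray rest with the open lip over the tub, and let go. Then take it by the handle at its back and tip it up on the pins until all the parts have slid into the tub, lower the empty tray level onto the rest again and let go. Leave the other things on the worktop where they are.

Things in the scene. Friction and masses are not known exactly. Their poses are not given: they have to be found in the camera images.
- tray: Open aluminium parts tray, 145 mm long, 110 mm wide, side and back walls 36 mm high, floor 3 mm thick. Origin: centre of its underside; +x towards its low open lip at x = 73 mm (floor ramps up 8 mm over the last 33 mm), +y across it, z up. A round pivot pin (10 mm diameter, 12 mm above the underside) sticks out 24 mm from each side wall at x = 48 mm, out to y = +-79 mm. Loaded 0.5 to 0.8 kg; balances under the carrying handle.
- tray_grip (a point): Centre of the tray's carrying handle: a black flat-sided bar across the tray on two straps, over the middle of the tray, at x = -10 mm and 75 mm above the tray's underside; grip 16 mm wide along the tray's x, 68 mm long along y, 16 mm high; free beneath and on both sides. Axes as the tray's.
- back_handle: Steel loop handle fixed upright on the tray's back wall (part of the tray); same origin and axes as the tray.
- handle_bar (a point): Centre of the round bar of the back handle: 10 mm diameter, 64 mm long along the tray's y, at x = -74 mm and 68 mm above the tray's underside, 32 mm over the back wall's rim, 56 mm from the carrying handle. It can turn between gripper pads. Axes as the tray's.
- tray_pivot (a point): Point half-way between the tray's two pivot pins, on their common axis (along the tray's y), at x = 48 mm and 12 mm above its underside; the tray tips about it. The parts slide out at 35 to 65 degrees of tip; the tray goes over centre, and would fall forwards if let go, beyond about 75. Axes as the tray's.
- finisher: Small bench vibratory finisher, fixed: base plate 282 x 168 mm, tray rest at one end, black lined tub and motor at the other (out to x = 162 mm). Origin on the worktop under the fork line; +x from the tray rest towards the tub, z up. The rest: two upright plates at y = +-64 to 70 mm with open V forks, and a cross bar at x = -100 mm, top 90 mm above the worktop, that carries the tray's back.
- tub_floor (a point): Centre of the tub's floor, 28 mm above the worktop, 55 mm from the fork line. Tub opening: 65 mm to either side of this point along x, 74 mm to either side along y; near rim and sides 75 mm above the worktop, far wall 115 mm. Axes as the finisher's.
- rest_pivot (a point): Point half-way between the two V forks, where the tray's pivot axis lies when the pins are seated: 102 mm above the worktop. Fork mouths 37 mm wide at the top, 122 mm above the worktop. Axes as the finisher's: a seated tray is level, axes parallel to these, and may be 6 mm off sideways.
- bar_0: Printed bronze tensile bar, dog-bone shape, 60 x 12 x 8 mm, one of three alike lying in the tray. Origin: centre of its underside as it first lies.
- bar_1: Printed bronze tensile bar, dog-bone shape, 60 x 12 x 8 mm, one of three alike lying in the tray. Origin: centre of its underside as it first lies.
- bar_2: Printed bronze tensile bar, dog-bone shape, 60 x 12 x 8 mm, one of three alike lying in the tray. Origin: centre of its underside as it first lies.
- gear_0: Printed bronze gear, 34 mm diameter, 10 mm thick, one of two alike lying in the tray. Origin: centre of its underside as it first lies.
- gear_1: Printed bronze gear, 34 mm diameter, 10 mm thick, one of two alike lying in the tray. Origin: centre of its underside as it first lies.
- jar_large: Amber jar with black lid, 58 mm diameter, 78 mm high, bystander. Origin: centre of its underside.
- jar_small: White jar with white lid, 50 mm diameter, 62 mm high, bystander. Origin: centre of its underside.
- screwdriver: Screwdriver with red handle, 172 mm long along its y, bystander. Origin: underneath its middle.
- ball_driver: Small hex driver with blue handle, 148 mm long along its y, 22 mm wide, bystander. Origin: underneath its middle.
- steel_block: Ground steel block with three holes, 50 x 75 x 25 mm, bystander. Origin: centre of its underside.

How it is judged:
On the way, in this order (a step that is already met when the one before it is completed fails the run):
1. the loaded tray rests level on the tray rest, both pins in the forks, all five parts still in it, and it has been let go (distance between tray_pivot and rest_pivot below 0.012 m and angle between tray's own z axis and vertical below 0.1 rad and angle between the x axis of tray and the x axis of finisher, either way round below 0.12 rad and x of bar_0 in the frame of tray between -0.07 and 0.075 m and y of bar_0 in the frame of tray between -0.056 and 0.056 m and z of bar_0 in the frame of tray between -0.002 and 0.036 m and x of bar_1 in the frame of tray between -0.07 and 0.075 m and y of bar_1 in the frame of tray between -0.056 and 0.056 m and z of bar_1 in the frame of tray between -0.002 and 0.036 m and x of bar_2 in the frame of tray between -0.07 and 0.075 m and y of bar_2 in the frame of tray between -0.056 and 0.056 m and z of bar_2 in the frame of tray between -0.002 and 0.036 m and x of gear_0 in the frame of tray between -0.07 and 0.075 m and y of gear_0 in the frame of tray between -0.056 and 0.056 m and z of gear_0 in the frame of tray between -0.002 and 0.036 m and x of gear_1 in the frame of tray between -0.07 and 0.075 m and y of gear_1 in the frame of tray between -0.056 and 0.056 m and z of gear_1 in the frame of tray between -0.002 and 0.036 m and contact force between the fingers and tray below 0.1 N), for 0.2 s.
2. the tray is tipped up by its back handle, its pins still in the forks (angle between tray's own z axis and vertical above 0.75 rad and distance between tray_pivot and rest_pivot below 0.02 m and contact force between the fingers and back_handle above 0.2 N), for 0.1 s.
At the end, for the whole second after the job is handed in: All five parts lie at rest in the tub, below its rim. The empty tray is back level (within 6 degrees) on the tray rest, its pivot axis within 12 mm of the forks' centre and its lip towards the tub (within 7 degrees), released and at rest (x of bar_0 in the frame of finisher between -0.012 and 0.122 m and y of bar_0 in the frame of finisher between -0.077 and 0.077 m and z of bar_0 in the frame of finisher between 0.02 and 0.072 m and x of bar_1 in the frame of finisher between -0.012 and 0.122 m and y of bar_1 in the frame of finisher between -0.077 and 0.077 m and z of bar_1 in the frame of finisher between 0.02 and 0.072 m and x of bar_2 in the frame of finisher between -0.012 and 0.122 m and y of bar_2 in the frame of finisher between -0.077 and 0.077 m and z of bar_2 in the frame of finisher between 0.02 and 0.072 m and x of gear_0 in the frame of finisher between -0.012 and 0.122 m and y of gear_0 in the frame of finisher between -0.077 and 0.077 m and z of gear_0 in the frame of finisher between 0.02 and 0.072 m and x of gear_1 in the frame of finisher between -0.012 and 0.122 m and y of gear_1 in the frame of finisher between -0.077 and 0.077 m and z of gear_1 in the frame of finisher between 0.02 and 0.072 m and distance between tray_pivot and rest_pivot below 0.012 m and angle between tray's own z axis and vertical below 0.1 rad and angle between the x axis of tray and the x axis of finisher, either way round below 0.12 rad and linear speed of tray below 0.02 m/s and linear speed of each of bar_0, bar_1, bar_2, gear_0, gear_1 below 0.03 m/s); the robot touches nothing.
It fails at once if a bystander (jar, screwdriver, ball driver or steel block) is moved more than 30 mm (distance of any of jar_large, jar_small, screwdriver, ball_driver, steel_block from where it was at the start of the episode above 0.03 m).
It also fails if it takes over 51 s, if anything falls off the work surface, if the arm or the gripper's body presses on something with over 40 N, if the wrist force passes 120 N, or if a joint passes its speed limit or range.

## Working session

There is one attempt and no reset: what is moved stays moved. The work goes in short steps, Python scripts to look and compute and a tool call to move; the robot and the scene stay as the last step left them, time stands still between calls to the robot, and variables do not carry over. Pictures are saved under pics/ and viewed, and the job is handed in when it is done.

Besides the shell and the picture viewer there is one more tool, called after "Emit:" in YAML: its name, and indented under it one key for each argument. play_rows: Moves the arm, as the interface text tells. Its arguments: {"type":"object","properties":{"increments":{"type":"array"},"jaw":{"type":"number"},"squeeze":{"type":"number"}},"required":["increments"]}

```bash
ls; mkdir -p pics; python3 - <<'E'
from plant import *
import cv2
s=read_state(); print({k:s[k] for k in ('t','tool_pos','orientation','opening','force')}); print(s.keys())
for n in ('scene','top'):
    p,d=read_camera(n); cv2.imwrite(f'pics/{n}0.png',p)
    import numpy as np; np.save(f'{n}0_d.npy',d)
    print(n,camera_params(n))
E
```

```text
pics
{'t': 0.0, 'tool_pos': array([0.24699075, 0.54619647, 0.22860885]), 'orientation': array([ 2.63912918e+00,  1.70273248e+00, -2.56480514e-03]), 'opening': 0.09277453494818612, 'force': array([-0.24304662, -0.65821801, -0.09928893])}
dict_keys(['t', 'q', 'dq', 'joint_torque', 'tool_pos', 'orientation', 'force', 'wrist_torque', 'opening'])
scene {'K': array([[439.41717667,   0.        , 314.05363206],
       [  0.        , 439.41717667, 249.25392488],
       [  0.        ,   0.        ,   1.        ]]), 'k1': -0.06822555404905341, 'eye': array([ 0.06048322, -0.24396704,  0.78657426]), 'orientation': array([ 0.69491431, -0.39062396, -0.96953627])}
top {'K': array([[519.90276788,   0.        , 328.27626813],
       [  0.        , 519.90276788, 239.4788155 ],
       [  0.        ,   0.        ,   1.        ]]), 'k1': -0.12935549396028906, 'eye': array([0.44885489, 0.08869197, 1.18732364]), 'orientation': array([ 0.13679844, -0.09976065, -1.57849612])}
```

View pics/scene0.png

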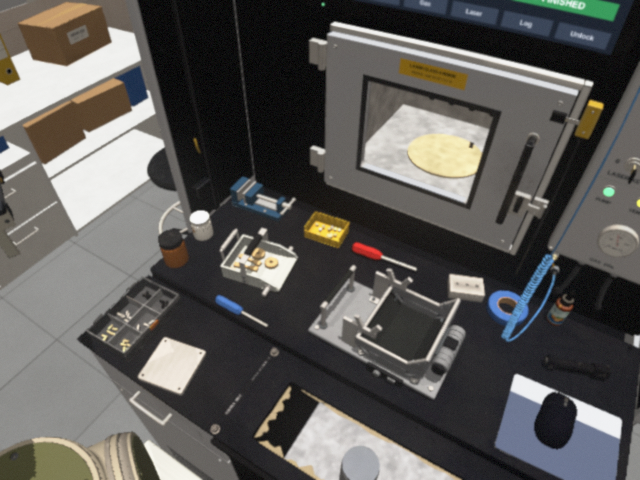

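View pics/top0.png

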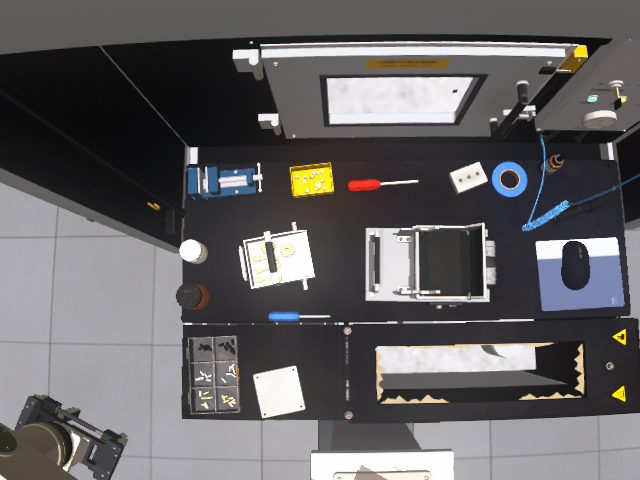

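```bash
cat > h.py <<'E'
import numpy as np, cv2
from scipy.spatial.transform import Rotation as R
from plant import *
def ray(P,uv):
    K=P['K'];uv=np.atleast_2d(np.asarray(uv,float))
    d=np.stack([(uv[:,0]-K[0,2])/K[0,0],(uv[:,1]-K[1,2])/K[1,1]],1)
    s=d.copy()
    for _ in range(20): s=d/(1+P['k1']*(s**2).sum(1,keepdims=True))
    c=np.c_[s[:,0],-s[:,1],-np.ones(len(s))]
    return c@R.from_rotvec(P['orientation']).as_matrix().T
def pz(P,uv,z): # intersect with plane z
    r=ray(P,uv); e=P['eye']; return e+r*((z-e[2])/r[:,2:3])
def pd(P,uv,d): # depth
    return P['eye']+ray(P,uv)*np.reshape(d,(-1,1))
def proj(P,X):
    c=(np.atleast_2d(X)-P['eye'])@R.from_rotvec(P['orientation']).as_matrix()
    s=np.c_[c[:,0]/-c[:,2],-c[:,1]/-c[:,2]]
    s=s*(1+P['k1']*(s**2).sum(1,keepdims=True))
    return s*[P['K'][0,0],P['K'][1,1]]+P['K'][:2,2]
def tri(P1,a,P2,b):
    r1=ray(P1,a)[0];r2=ray(P2,b)[0]
    A=np.c_[r1,-r2];t=np.linalg.lstsq(A,P2['eye']-P1['eye'],rcond=None)[0]
    x=P1['eye']+r1*t[0];y=P2['eye']+r2*t[1];return (x+y)/2,np.linalg.norm(x-y)
E
python3 - <<'E'
import cv2
p=cv2.imread('pics/top0.png')
cv2.imwrite('pics/ct.png',cv2.resize(p[215:305,230:330],None,fx=6,fy=6,interpolation=cv2.INTER_CUBIC))
cv2.imwrite('pics/cf.png',cv2.resize(p[210:315,355:505],None,fx=5,fy=5,interpolation=cv2.INTER_CUBIC))
p=cv2.imread('pics/scene0.png')
cv2.imwrite('pics/st.png',cv2.resize(p[220:305,205:315],None,fx=6,fy=6,interpolation=cv2.INTER_CUBIC))
cv2.imwrite('pics/sf.png',cv2.resize(p[265:400,300:480],None,fx=4.4,fy=4.4,interpolation=cv2.INTER_CUBIC))
E
```

```text
(no output)
```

View pics/ct.png

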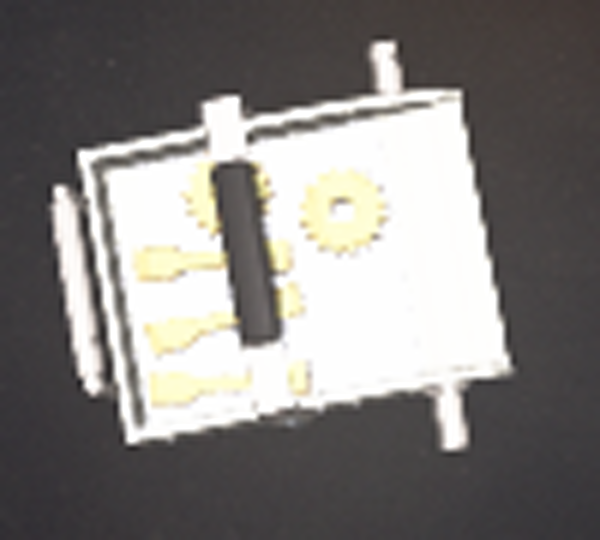

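View pics/cf.png

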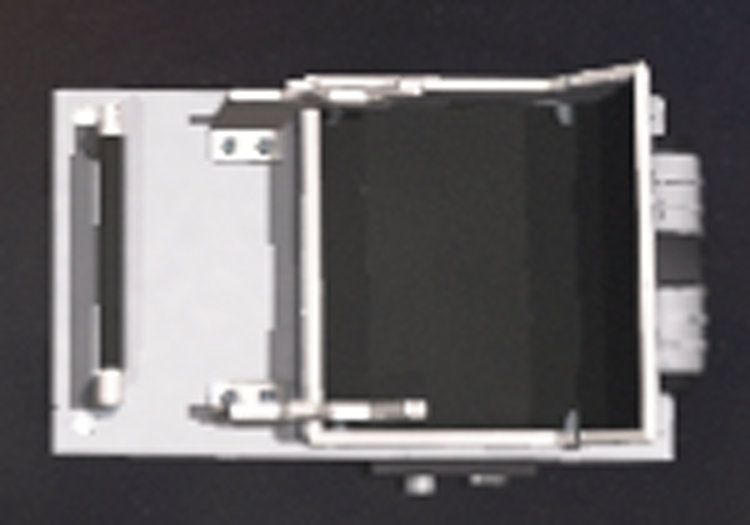

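View pics/st.png

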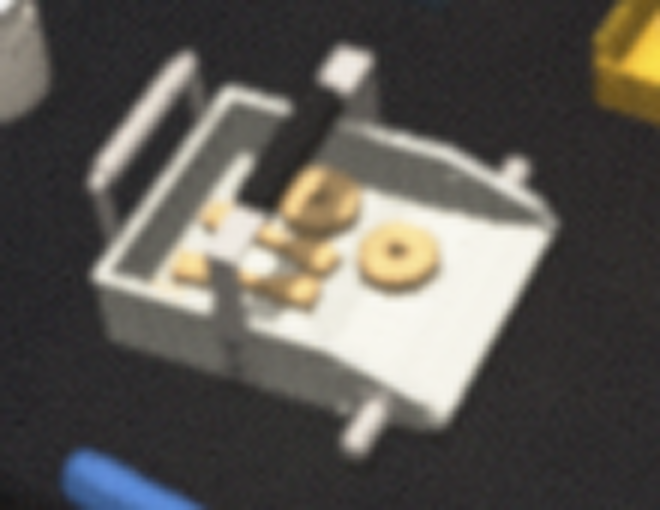

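View pics/sf.png

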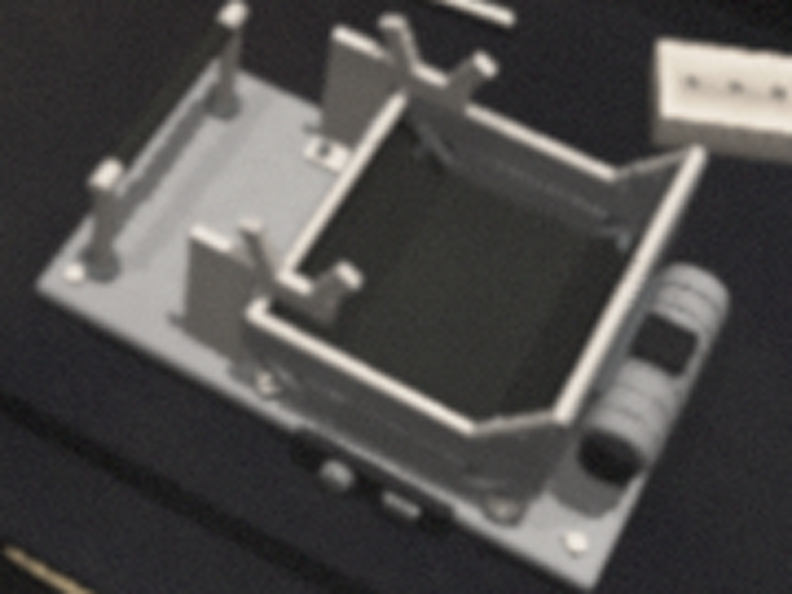

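```bash
cat > fit.py <<'E'
from h import *
from scipy.optimize import least_squares
T=camera_params('top');S=camera_params('scene')
def tc(c,k,off): return (np.array(c)+.5)/k-.5+np.array(off)
tray=[('T',(62,190),(-74,32,68)),('T',(95,390),(-74,-32,68)),('T',(232,163),(-10,34,83)),('T',(262,343),(-10,-34,83)),
('T',(384,45),(48,79,14)),('T',(456,448),(48,-79,14)),('T',(80,153),(-72.5,55,36)),('T',(130,440),(-72.5,-55,36)),('T',(462,92),(73,55,14)),('T',(512,372),(73,-55,14)),
('S',(188,60),(-74,32,68)),('S',(97,180),(-74,-32,68)),('S',(230,90),(-72.5,55,36)),('S',(97,275),(-72.5,-55,36)),('S',(557,222),(73,55,14)),('S',(440,425),(73,-55,12)),('S',(517,165),(48,79,12)),('S',(352,442),(48,-79,12))]
fin=[('T',(308,408),(-20,-67,122)),('T',(422,408),(20,-67,122)),('T',(306,86),(-20,67,122)),('T',(415,88),(20,67,122)),
('S',(393,22),(-20,67,122)),('S',(485,65),(20,67,122)),('S',(250,228),(-20,-67,122)),('S',(348,272),(20,-67,122))]
def pose(p): 
    c,s=np.cos(p[3]),np.sin(p[3]); return np.array([[c,-s,0],[s,c,0],[0,0,1]]),p[:3]
def run(pts,offs,k,x0,name):
    def f(p):
        M,t=pose(p);r=[]
        for c,uv,X in pts:
            P=T if c=='T' else S
            r.append(proj(P,M@(np.array(X)/1e3)+t)[0]-tc(uv,k[c],offs[c]))
        return np.concatenate(r)
    o=least_squares(f,x0,loss='soft_l1')
    print(name,o.x.round(4)); 
    for a,e in zip(pts,f(o.x).reshape(-1,2)): print(a[0],a[2],e.round(1))
    return o.x
if __name__=='__main__':
    run(tray,{'T':(230,215),'S':(205,220)},{'T':6,'S':6},[.45,.2,0,-1.5],'tray')
    run(fin,{'T':(355,210),'S':(300,265)},{'T':5,'S':4.4},[.45,-.1,0,-1.5],'fin')
    d=np.load('top0_d.npy'); v,u=np.mgrid[200:320,355:510]; X=pd(T,np.c_[u.ravel(),v.ravel()],d[200:320,355:510].ravel())
    g=(X[:,2]>.116)&(X[:,2]<.135); print(X[g].round(3)[:80])
    for uv in [(377,262),(415,262),(450,265),(270,255),(243,263)]: print(uv,pd(T,[uv],d[uv[1],uv[0]]).round(3))
E
python3 fit.py
```

```text
tray [ 5.835e-01  2.273e-01  8.000e-04 -1.395e+00]
T (-74, 32, 68) [1.  1.8]
T (-74, -32, 68) [ 0.2 -2.8]
T (-10, 34, 83) [ 0.2 -1. ]
T (-10, -34, 83) [ 0.5 -0.1]
T (48, 79, 14) [ 0.5 -0.6]
T (48, -79, 14) [ 0.7 -0.1]
T (-72.5, 55, 36) [-0.3 -0.2]
T (-72.5, -55, 36) [-0.7 -0. ]
T (73, 55, 14) [ 0.  -0.4]
T (73, -55, 14) [0.3 0.1]
S (-74, 32, 68) [-1.   1.1]
S (-74, -32, 68) [ 0.7 -0.7]
S (-72.5, 55, 36) [-1.3 -0.4]
S (-72.5, -55, 36) [-1.6  0. ]
S (73, 55, 14) [-0.8 -0.3]
S (73, -55, 12) [-0.4 -0.1]
S (48, 79, 12) [0.3 0.3]
S (48, -79, 12) [-0.5  1.7]
fin [ 5.6750e-01 -9.1000e-02 -4.0000e-04 -1.5941e+00]
T (-20, -67, 122) [1.8 0.1]
T (20, -67, 122) [-1.5  0.3]
T (-20, 67, 122) [ 1.6 -0.1]
T (20, 67, 122) [-1.1 -0.2]
S (-20, 67, 122) [1.2 0.5]
S (20, 67, 122) [-1.5 -1. ]
S (-20, -67, 122) [1.5 0.1]
S (20, -67, 122) [-1.3  0. ]
[[ 0.644 -0.21   0.117]
 [ 0.64  -0.212  0.118]
 [ 0.638 -0.215  0.116]
 [ 0.637 -0.062  0.117]
 [ 0.637 -0.064  0.121]
 [ 0.637 -0.068  0.117]
 [ 0.636 -0.07   0.123]
 [ 0.637 -0.072  0.12 ]
 [ 0.637 -0.075  0.116]
 [ 0.637 -0.106  0.118]
 [ 0.636 -0.107  0.123
[... 1129 characters left out ...]

 [ 0.572 -0.211  0.116]
 [ 0.57  -0.211  0.116]
 [ 0.568 -0.209  0.116]
 [ 0.568 -0.21   0.118]
 [ 0.566 -0.211  0.117]
 [ 0.562 -0.21   0.117]
 [ 0.56  -0.21   0.117]
 [ 0.558 -0.21   0.118]
 [ 0.535 -0.207  0.117]
 [ 0.535 -0.211  0.117]
 [ 0.533 -0.209  0.117]
 [ 0.522 -0.209  0.116]
 [ 0.516 -0.212  0.117]
 [ 0.514 -0.21   0.118]
 [ 0.51  -0.21   0.117]
 [ 0.508 -0.208  0.116]
 [ 0.508 -0.21   0.117]
 [ 0.506 -0.207  0.119]
 [ 0.506 -0.21   0.116]
 [ 0.506 -0.211  0.118]
 [ 0.504 -0.06   0.117]
 [ 0.504 -0.062  0.119]]
(377, 262) [[0.566 0.011 0.089]]
(415, 262) [[ 0.567 -0.072  0.072]]
(450, 265) [[ 0.564 -0.158  0.025]]
(270, 255) [[0.584 0.239 0.087]]
(243, 263) [[0.569 0.3   0.074]]
```

```bash
python3 - <<'E'
from h import *
import plant; print([n for n in dir(plant) if not n.startswith('__')])
print(getattr(plant,'tips_ahead',None))
s=read_state(); print(s['tool_pos'],s['orientation'],s['q'])
P0=camera_params('wrist');p,d=read_camera('wrist');cv2.imwrite('pics/w0.png',p);print(P0,d[d>0].min())
M=R.from_rotvec(s['orientation']).as_matrix();print(M.round(3)); 
for y in (-1.395,):
    g=np.array([.5835,.2273,.0008])+R.from_euler('z',y).apply([-.010,0,.075]);print('grip',g, 'dtool cm',(M.T@(g-s['tool_pos'])*100).round(2))
ang=np.arctan2(M[1,0],M[0,0]);print('tool x ang',ang,'want',-1.395+np.pi,'tool turn',-(-1.395+np.pi-ang))
E
```

```text
['IKError', 'camera_params', 'close_job', 'read_camera', 'read_state', 'tips_ahead']
0.011
[0.24703327 0.54625729 0.22871847] [ 2.63921092e+00  1.70280482e+00 -2.26142273e-03] [ 1.06056924e+00  1.31065998e-01  1.48914414e+00  2.48569586e-05
  1.52299929e+00 -8.54113977e-02]
{'K': array([[353.23930962,   0.        , 311.25743615],
       [  0.        , 353.23930962, 237.35006798],
       [  0.        ,   0.        ,   1.        ]]), 'k1': -0.06390656997310425, 'eye': array([0.17775952, 0.57704966, 0.38274748]), 'orientation': array([-0.24497434, -0.15674868,  1.13896636])} 0.051282287
[[ 0.412  0.911 -0.001]
 [ 0.911 -0.412 -0.001]
 [-0.002 -0.    -1.   ]]
grip [0.58175108 0.23714588 0.0758    ] dtool cm [-14.34  43.24  15.31]
tool x ang 1.1459795567664295 want 1.746592653589793 tool turn -0.6006130968233636
```

View pics/w0.png

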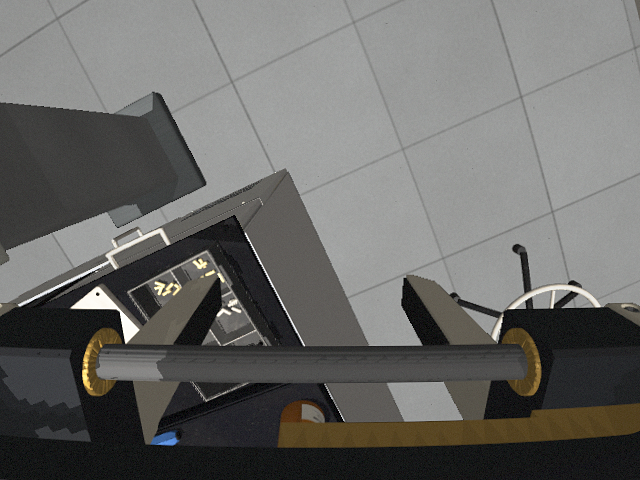

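Emit:
play_rows:
  increments:
    - [[-1.4,4.3,0,-0.1],[-2.9,8.6,0,-0.24],[-4.4,13,0,-0.38],[-5.9,17.5,0,-0.5],[-7.3,22,0,-0.6]]
  jaw: 5

```text
t: 0.65
tool_pos: [0.4183, 0.3876, 0.2287]
orientation: [2.012, 2.412, -0.003]
force: [0.6, -0.1, 0.2]
opening: 0.0574
```

```bash
cat > to.py <<'E'
import sys
from h import *
def rel(target,yaw=None):
    s=read_state();M=R.from_rotvec(s['orientation']).as_matrix()
    ang=np.arctan2(M[1,0],M[0,0])
    out='t %.2f pos %s tilt %.3f d_cm %s'%(s['t'],s['tool_pos'].round(4),np.arccos(-M[2,2]),(M.T@(np.array(target)-s['tool_pos'])*100).round(2))
    if yaw is not None: out+=' turn %.3f'%(-((yaw-ang+np.pi)%(2*np.pi)-np.pi))
    print(out,'open %.4f'%s['opening'],'F',s['force'].round(1))
if __name__=='__main__':
    a=[float(x) for x in sys.argv[1:]]; rel(a[:3],a[3])
E
python3 to.py .5818 .2371 .0758 1.7466
```

```text
t 0.65 pos [0.4183 0.3876 0.2287] tilt 0.002 d_cm [-17.72  13.4   15.3 ] turn 0.005 open 0.0574 F [ 0.6 -0.1  0.2]
```

Emit:
play_rows:
  increments:
    - [[-3.8,2.9,0,0],[-7.6,5.8,0,0],[-11.4,8.6,0,0],[-14.8,11.2,0,0],[-17.2,13.0,0,0]]
  jaw: 5

```text
t: 1.15
tool_pos: [0.5787, 0.2392, 0.2282]
orientation: [2.014, 2.411, -0.004]
force: [-0.1, 0.2, 0.1]
opening: 0.05
```

Emit:
play_rows:
  increments:
    - [[-0.5,0.4,1,0],[-0.5,0.4,2,0]]

```text
t: 1.35
tool_pos: [0.5839, 0.2339, 0.2071]
orientation: [-2.017, -2.409, 0.005]
force: [-0.2, 0.2, -0.2]
opening: 0.05
```

```bash
python3 to.py .5818 .2371 .0758 1.7466; python3 - <<'E'
from h import *
P=camera_params('wrist');p,d=read_camera('wrist')
np.save('w1d.npy',d)
print(P)
Rt=R.from_euler('z',-1.395).as_matrix();t=np.array([.5835,.2273,.0008])
for X in [(-10,34,83),(-10,-34,83),(-74,32,68),(-74,-32,68),(48,79,12),(48,-79,12),(73,55,12),(73,-55,12),(-2,34,83),(-18,34,83),(-2,-34,83),(-18,-34,83)]:
    u=proj(P,Rt@(np.array(X)/1e3)+t)[0];print(X,u.round(0)); cv2.circle(p,tuple(int(v) for v in u),3,(0,0,255),1)
cv2.imwrite('pics/w1.png',p)
E
```

```text
t 1.35 pos [0.5839 0.2339 0.2071] tilt 0.003 d_cm [ 0.37 -0.13 13.13] turn 0.001 open 0.0500 F [-0.2  0.2 -0.2]
{'K': array([[353.23930962,   0.        , 311.25743615],
       [  0.        , 353.23930962, 237.35006798],
       [  0.        ,   0.        ,   1.        ]]), 'k1': -0.06390656997310425, 'eye': array([0.50929629, 0.22027496, 0.36129644]), 'orientation': array([-0.20067157, -0.23844618,  1.73562755])}
(-10, 34, 83) [316. 272.]
(-10, -34, 83) [316. 191.]
(-74, 32, 68) [388. 264.]
(-74, -32, 68) [393. 191.]
(48, 79, 12) [261. 287.]
(48, -79, 12) [255. 134.]
(73, 55, 12) [236. 266.]
(73, -55, 12) [230. 159.]
(-2, 34, 83) [307. 272.]
(-18, 34, 83) [326. 272.]
(-2, -34, 83) [306. 191.]
(-18, -34, 83) [327. 191.]
```

View pics/w1.png

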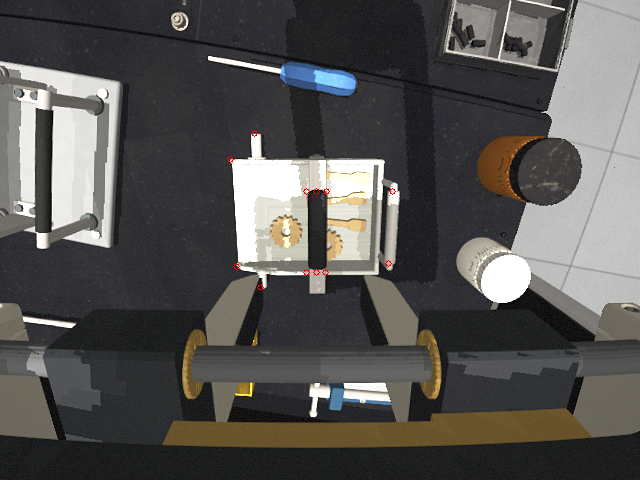

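Emit:
play_rows:
  increments:
    - [[0.2,-0.1,3,0],[0.4,-0.1,6,0],[0.4,-0.1,8.5,0],[0.4,-0.1,10.5,0],[0.4,-0.1,11,0]]

```text
t: 1.9
tool_pos: [0.576, 0.2391, 0.0906]
orientation: [-2.009, -2.407, 0.017]
force: [-0.6, -0.2, 0.4]
opening: 0.0499
```

```bash
python3 to.py .5818 .2371 .068 1.7466
```

```text
t 1.90 pos [0.576  0.2391 0.0906] tilt 0.012 d_cm [-0.29  0.56  2.26] turn 0.004 open 0.0499 F [-0.6 -0.2  0.4]
```

Emit:
play_rows:
  increments:
    - [[-0.2,0.3,1,0],[-0.3,0.6,2,0],[-0.3,0.6,2.3,0],[-0.3,0.6,2.3,0]]

```text
t: 2.3
tool_pos: [0.5822, 0.2371, 0.0673]
orientation: [-2.009, -2.407, 0.017]
force: [-0.6, 0.2, 0.1]
opening: 0.0497
```

```bash
python3 to.py .5818 .2371 .068 1.7466
```

```text
t 2.30 pos [0.5822 0.2371 0.0673] tilt 0.013 d_cm [ 0.01 -0.04 -0.07] turn 0.004 open 0.0497 F [-0.6  0.2  0.1]
```

Emit:
play_rows:
  increments:
    - [[0,0,0,0],[0,0,0,0],[0,0,0,0],[0,0,0,0],[0,0,0,0]]
  jaw: 1
  squeeze: 45

```text
t: 2.8
tool_pos: [0.5823, 0.2375, 0.0677]
orientation: [-2.009, -2.407, 0.016]
force: [-0.4, -0.6, 0.9]
opening: 0.0155
```

Emit:
play_rows:
  increments:
    - [[0,0,-0.3,0],[0,0,-0.7,0],[0,0,-1.2,0],[0,0,-1.5,0],[0,0,-1.5,0]]

```text
t: 3.3
tool_pos: [0.5828, 0.2376, 0.0833]
orientation: [-2.009, -2.407, 0.015]
force: [-0.4, 0.2, -6.4]
opening: 0.0151
```

```bash
python3 to.py .5818 .2371 .068 1.7466; python3 - <<'E'
from h import *
p,d=read_camera('scene');cv2.imwrite('pics/s2.png',cv2.resize(p[180:320,180:340],None,fx=4,fy=4))
E
```

```text
t 3.30 pos [0.5828 0.2376 0.0833] tilt 0.011 d_cm [-0.03 -0.09  1.53] turn 0.004 open 0.0151 F [-0.4  0.2 -6.4]
```

View pics/s2.png

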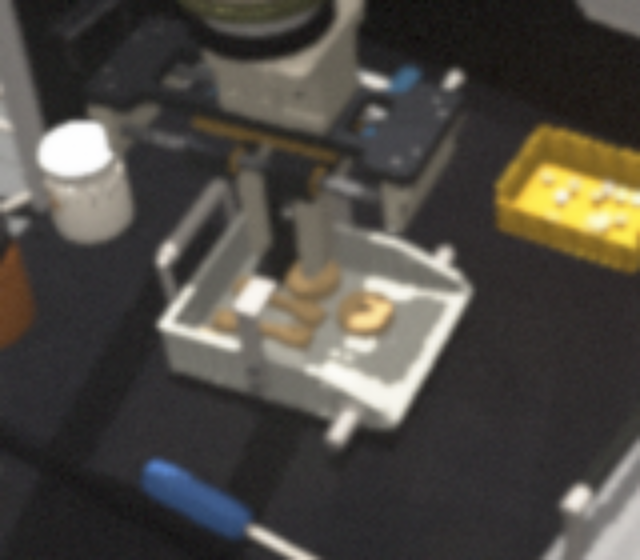

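Emit:
play_rows:
  increments:
    - [[0,0,-1,0],[0,0,-3,0],[0,0,-6,0],[0,0,-9,0],[0,0,-11,0]]

```text
t: 3.85
tool_pos: [0.5847, 0.2382, 0.1965]
orientation: [-2.01, -2.409, 0.011]
force: [1.2, 0.6, -7.3]
opening: 0.0158
```

```bash
python3 to.py .5688 -.033 .203 1.5476
```

```text
t 3.85 pos [0.5847 0.2382 0.1965] tilt 0.008 d_cm [-26.4   -6.42  -0.57] turn 0.203 open 0.0158 F [ 1.2  0.6 -7.3]
```

Emit:
play_rows:
  increments:
    - [[-0.5,-0.1,-0.2,0.0],[-1.5,-0.4,-0.4,0.01],[-3,-0.7,-0.6,0.03],[-5,-1.2,-0.6,0.05],[-7,-1.7,-0.6,0.07]]

```text
t: 4.35
tool_pos: [0.5794, 0.1642, 0.2006]
orientation: [-2.095, -2.333, 0.016]
force: [0.1, -0.6, -6.4]
opening: 0.0156
```

Emit:
play_rows:
  increments:
    - [[-2.5,-0.6,0,0.02],[-4.5,-1.1,0,0.04],[-6.5,-1.6,0,0.06],[-8.5,-2.1,0,0.08],[-10.2,-2.5,0,0.1]]

```text
t: 4.85
tool_pos: [0.5639, 0.0576, 0.1992]
orientation: [-2.211, -2.221, 0.021]
force: [0.9, -0.2, -6.8]
opening: 0.0157
```

```bash
python3 to.py .5688 -.033 .203 1.5476
```

```text
t 4.85 pos [0.5639 0.0576 0.1992] tilt 0.015 d_cm [-9.06  0.45 -0.35] turn 0.028 open 0.0157 F [ 0.9 -0.2 -6.8]
```

Emit:
play_rows:
  increments:
    - [[-2.2,0.1,-0.1,0.01],[-4.2,0.2,-0.2,0.02],[-6,0.3,-0.3,0.03],[-7.5,0.4,-0.3,0.03],[-8.5,0.4,-0.3,0.03]]

```text
t: 5.35
tool_pos: [0.5674, -0.0293, 0.2013]
orientation: [-2.245, -2.185, 0.023]
force: [-0.3, 0.5, -6.8]
opening: 0.016
```

Emit:
play_rows:
  increments:
    - [[0,0,0,0],[0,0,0,0]]

```text
t: 5.55
tool_pos: [0.5669, -0.0293, 0.2006]
orientation: [-2.245, -2.184, 0.024]
force: [0.1, 0.1, -6.3]
opening: 0.0158
```

```bash
python3 to.py .5688 -.033 .203 1.5476;  python3 - <<'E'
from h import *
for n in ('top','scene','wrist'):
    P=camera_params(n);p,d=read_camera(n);np.save(n+'3d.npy',d);cv2.imwrite('pics/%s3raw.png'%n,p)
p=cv2.imread('pics/top3raw.png');cv2.imwrite('pics/top3.png',cv2.resize(p[210:315,355:505],None,fx=5,fy=5,interpolation=cv2.INTER_CUBIC))
p=cv2.imread('pics/scene3raw.png');cv2.imwrite('pics/scene3.png',cv2.resize(p[225:400,280:480],None,fx=3.5,fy=3.5,interpolation=cv2.INTER_CUBIC))
E
```

```text
t 5.55 pos [ 0.5669 -0.0293  0.2006] tilt 0.018 d_cm [-0.36  0.19 -0.24] turn -0.004 open 0.0158 F [ 0.1  0.1 -6.3]
```

View pics/scene3.png

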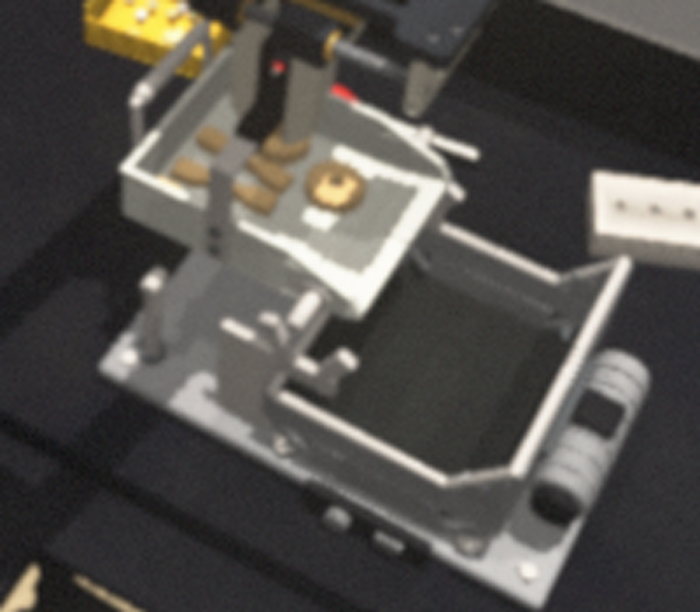

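View pics/wrist3raw.png

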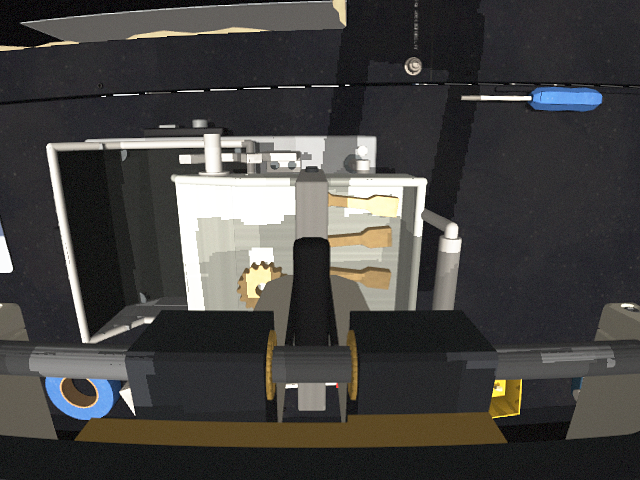

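View pics/top3.png

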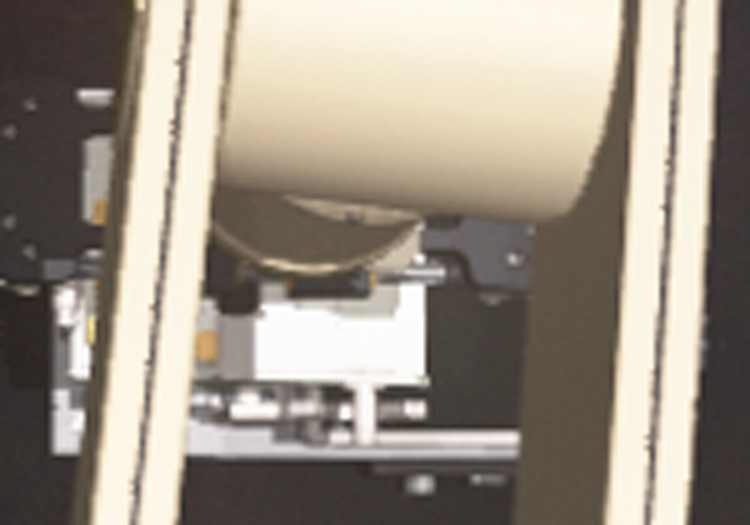

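```bash
python3 - <<'E'
from h import *
s=read_state();M=R.from_rotvec(s['orientation']).as_matrix();print(M.round(3))
# tray axes: x=-toolx, z=-toolz
Rt=np.c_[-M[:,0],M[:,1],-M[:,2]]; t=s['tool_pos']-Rt@np.array([-.010,0,.067]); print(t)
pv=t+Rt@[.048,0,.012]; F=np.array([.5675,-.091,.102]);print('pivot',pv,'err',pv-F)
Rf=R.from_euler('z',-1.594).as_matrix()
for n in ('wrist','scene'):
    P=camera_params(n);p=cv2.imread(f'pics/{n}3raw.png')
    for X in [(-74,32,68),(-74,-32,68),(48,79,12),(48,-79,12),(73,55,12),(73,-55,12),(-72.5,55,36),(-72.5,-55,36)]:
        u=proj(P,Rt@(np.array(X)/1e3)+t)[0];cv2.circle(p,tuple(int(round(v)) for v in u),2,(0,0,255),1)
    for X in [(-22,-67,122),(22,-67,122),(-22,67,122),(22,67,122),(0,-70,102),(-100,70,90),(-100,-70,90)]:
        u=proj(P,Rf@(np.array(X)/1e3)+[.5675,-.091,0])[0];cv2.circle(p,tuple(int(round(v)) for v in u),2,(0,255,0),1)
    if n=='scene': p=p[225:400,280:480]
    else: p=p[90:330,40:480]
    k=4 if n=='scene' else 1.8
    cv2.imwrite(f'pics/{n}4.png',cv2.resize(p,None,fx=k,fy=k,interpolation=cv2.INTER_CUBIC))
E
```

```text
[[ 0.026  1.    -0.017]
 [ 1.    -0.026 -0.004]
 [-0.005 -0.017 -1.   ]]
[ 0.56595366 -0.03873661  0.13420805]
pivot [ 0.56490043 -0.08667085  0.14642276] err [-0.00259957  0.00432915  0.04442276]
```

View pics/scene4.png

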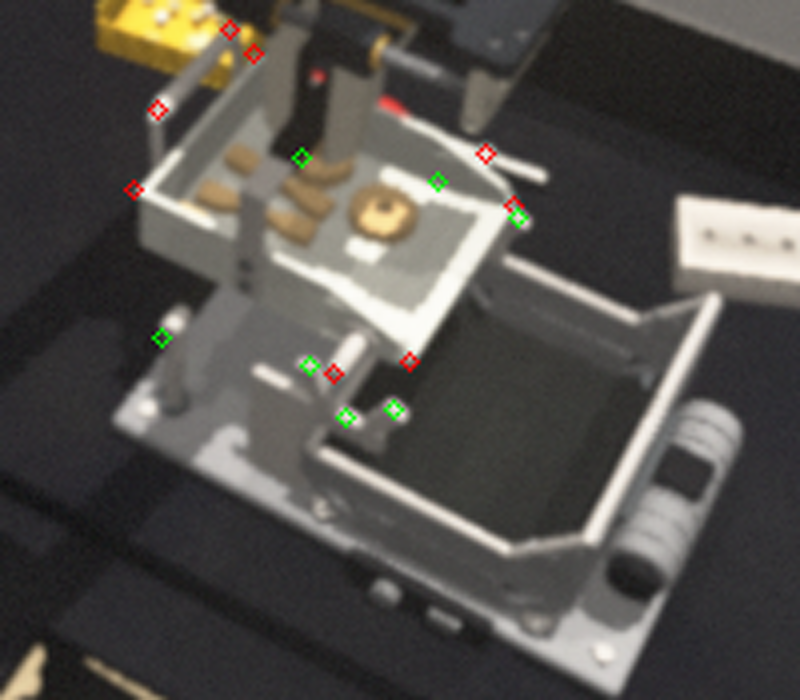

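View pics/wrist4.png

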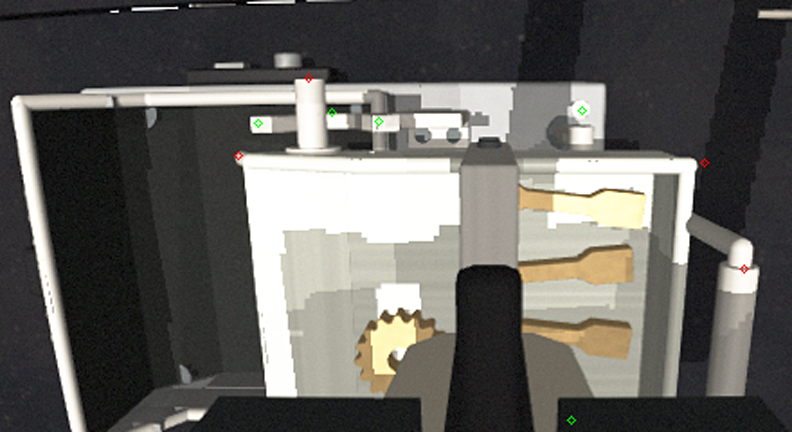

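Emit:
play_rows:
  increments:
    - [[-0.2,0.1,0,0],[-0.4,0.2,0.5,0],[-0.4,0.2,1.4,0],[-0.4,0.2,2.2,0],[-0.4,0.2,2.4,0]]

```text
t: 6.2
tool_pos: [0.5676, -0.0324, 0.1749]
orientation: [-2.242, -2.184, 0.026]
force: [-0.7, -0.9, -7.3]
opening: 0.0155
```

```bash
python3 to.py .5688 -.033 .1577 1.5476
```

```text
t 6.20 pos [ 0.5676 -0.0324  0.1749] tilt 0.020 d_cm [-0.05  0.15  1.72] turn -0.003 open 0.0155 F [-0.7 -0.9 -7.3]
```

Emit:
play_rows:
  increments:
    - [[-0.1,0.1,0.5,0],[-0.1,0.1,1.0,0],[-0.1,0.1,1.3,0],[-0.1,0.1,1.5,0],[-0.1,0.1,1.6,0]]

```text
t: 6.7
tool_pos: [0.5683, -0.0335, 0.1588]
orientation: [-2.242, -2.184, 0.026]
force: [-0.1, 0.1, -6.1]
opening: 0.0158
```

```bash
python3 to.py .5688 -.033 .1577 1.5476;python3 - <<'E'
from h import *
s=read_state();print(s['wrist_torque'].round(2))
for n in ('scene','wrist'):
    p,d=read_camera(n);cv2.imwrite('pics/%s5raw.png'%n,p)
p=cv2.imread('pics/scene5raw.png');cv2.imwrite('pics/scene5.png',cv2.resize(p[225:400,280:480],None,fx=3.5,fy=3.5,interpolation=cv2.INTER_CUBIC))
E
```

```text
t 6.70 pos [ 0.5683 -0.0335  0.1588] tilt 0.020 d_cm [0.05 0.05 0.11] turn -0.003 open 0.0158 F [-0.1  0.1 -6.1]
[ 0.02 -0.02 -0.01]
```

View pics/scene5.png

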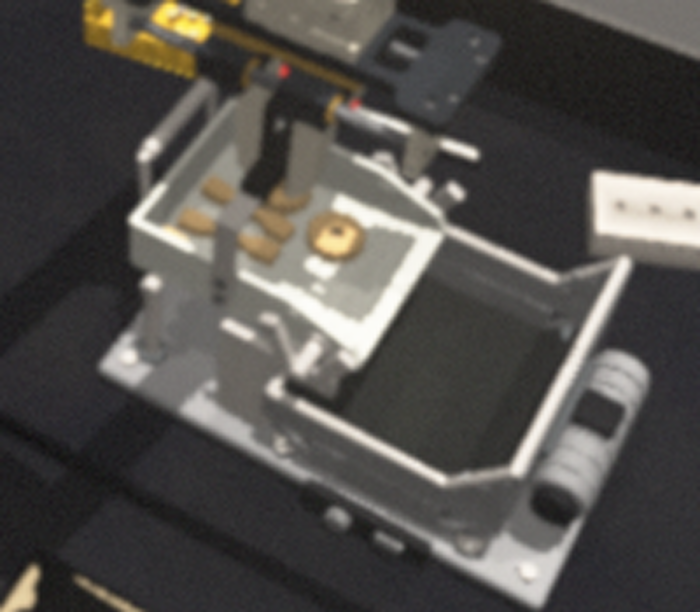

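View pics/wrist5raw.png

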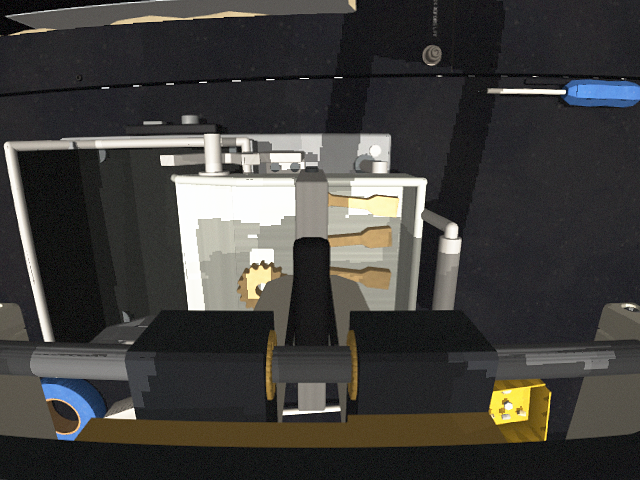

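Emit:
play_rows:
  increments:
    - [[0,0,0.1,0],[0,0,0.2,0],[0,0,0.3,0]]

```text
t: 7.1
tool_pos: [0.5686, -0.0338, 0.1576]
orientation: [-2.243, -2.185, 0.026]
force: [-8.3, -0.3, 9.2]
opening: 0.0157
```

```bash
python3 to.py .5688 -.033 .1577 1.5476
```

```text
t 7.10 pos [ 0.5686 -0.0338  0.1576] tilt 0.019 d_cm [ 0.08  0.02 -0.01] turn -0.003 open 0.0157 F [-8.3 -0.3  9.2]
```

Emit:
play_rows:
  increments:
    - [[0,0,-0.1,0],[0,0,-0.1,0]]

```text
t: 7.3
tool_pos: [0.5689, -0.0338, 0.159]
orientation: [-2.244, -2.185, 0.025]
force: [0.3, -0.2, -7.3]
opening: 0.0159
```

Emit:
play_rows:
  increments:
    - [[0,0,0,0],[0,0,0,0],[0,0,0,0],[0,0,0,0]]
  jaw: 4

```text
t: 7.7
tool_pos: [0.5693, -0.0338, 0.1595]
orientation: [-2.244, -2.186, 0.024]
force: [-0.2, 0.8, -1.0]
opening: 0.0391
```

```bash
python3 to.py .5688 -.033 .1577 1.5476;python3 - <<'E'
from h import *
for n in ('scene','wrist'):
    p,d=read_camera(n);cv2.imwrite('pics/%s6raw.png'%n,p)
p=cv2.imread('pics/scene6raw.png');cv2.imwrite('pics/scene6.png',cv2.resize(p[225:400,280:480],None,fx=3.5,fy=3.5,interpolation=cv2.INTER_CUBIC))
E
```

```text
t 7.70 pos [ 0.5693 -0.0338  0.1595] tilt 0.017 d_cm [ 0.08 -0.05  0.18] turn -0.003 open 0.0391 F [-0.2  0.8 -1. ]
```

View pics/scene6.png

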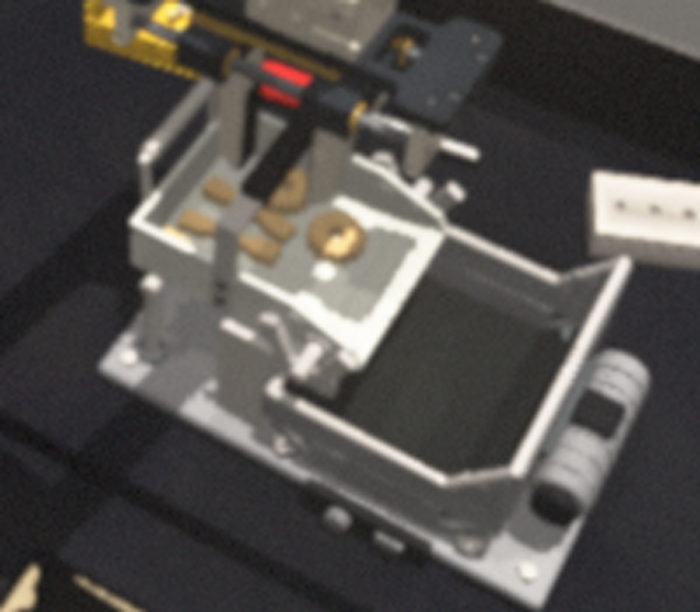

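View pics/wrist6raw.png

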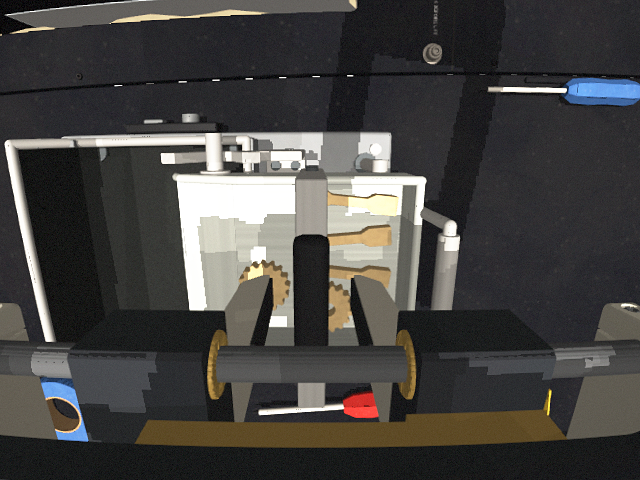

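Emit:
play_rows:
  increments:
    - [[0,0,-1,0],[0,0,-2.5,0],[0,0,-4.5,0],[0,0,-6,0],[0,0,-6,0]]

```text
t: 8.3
tool_pos: [0.5721, -0.0338, 0.2234]
orientation: [-2.247, -2.189, 0.018]
force: [0.4, 0.0, -0.4]
opening: 0.0401
```

```bash
python3 to.py .5688 -.033 .1577 1.5476;python3 - <<'E'
from h import *
P=camera_params('wrist')
Rf=R.from_euler('z',-1.594).as_matrix()
W={}
for n in ('wrist','scene'):
    p,d=read_camera(n);cv2.imwrite(f'pics/{n}7raw.png',p);P=camera_params(n)
    o=np.array([.5675,-.091,.09])+Rf@[-.048,0,0]
    for X in [(-74,32,68),(-74,-32,68),(48,79,12),(48,-79,12),(73,55,12),(73,-55,12),(-72.5,55,36),(-72.5,-55,36),(-10,-34,83),(-10,34,83)]:
        u=proj(P,Rf@(np.array(X)/1e3)+o)[0];print(n,X,u.round(1));cv2.circle(p,tuple(int(round(v)) for v in u),2,(0,0,255),1)
    if n=='scene': p=cv2.resize(p[225:400,280:480],None,fx=3.5,fy=3.5,interpolation=cv2.INTER_CUBIC)
    cv2.imwrite(f'pics/{n}7.png',p)
E
```

```text
t 8.30 pos [ 0.5721 -0.0338  0.2234] tilt 0.012 d_cm [ 0.11 -0.26  6.57] turn -0.003 open 0.0401 F [ 0.4  0.  -0.4]
wrist (-74, 32, 68) [408.  301.3]
wrist (-74, -32, 68) [415.1 207.9]
wrist (48, 79, 12) [246.5 323.1]
wrist (48, -79, 12) [236.  133.3]
wrist (73, 55, 12) [215.7 297.6]
wrist (73, -55, 12) [205.4 165.9]
wrist (-72.5, 55, 36) [393.4 310.5]
wrist (-72.5, -55, 36) [402.4 167.4]
wrist (-10, -34, 83) [313.4 209.1]
wrist (-10, 34, 83) [313.5 314.7]
scene (-74, 32, 68) [338.3 248.3]
scene (-74, -32, 68) [321.2 268.7]
scene (48, 79, 12) [400.3 276.7]
scene (48, -79, 12) [363.5 332.1]
scene (73, 55, 12) [406.6 289.7]
scene (73, -55, 12) [381.6 329. ]
scene (-72.5, 55, 36) [344.  252.6]
scene (-72.5, -55, 36) [315.3 287.5]
scene (-10, -34, 83) [350.5 278.3]
scene (-10, 34, 83) [368.  255.3]
```

View pics/scene7.png

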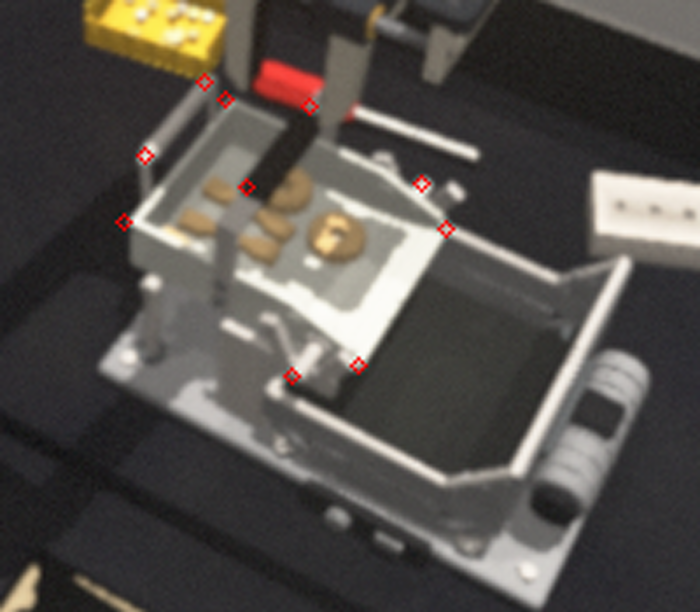

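View pics/wrist7.png

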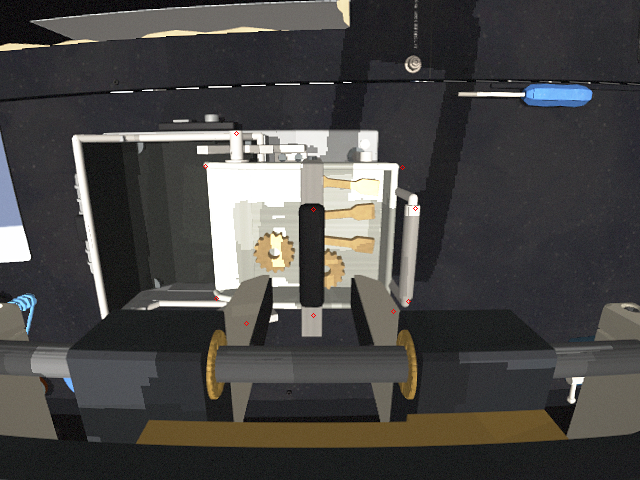

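```bash
python3 to.py .5695 .0302 .153 1.5476
```

```text
t 8.40 pos [ 0.5705 -0.0336  0.2198] tilt 0.017 d_cm [ 6.41 -0.16  6.65] turn -0.003 open 0.0397 F [-0.5 -0.7  0.3]
```

Emit:
play_rows:
  increments:
    - [[1.5,0,0,0],[3.5,-0.1,0,0],[5.4,-0.1,0,0],[6.4,-0.2,0,0],[6.4,-0.2,0.5,0]]
  jaw: 3

```text
t: 8.9
tool_pos: [0.57, 0.0322, 0.2143]
orientation: [-2.242, -2.189, 0.023]
force: [-0.3, 0.4, 0.1]
opening: 0.0302
```

Emit:
play_rows:
  increments:
    - [[0,0,0.5,0],[0,0,1,0],[0,0,1,0]]

```text
t: 9.2
tool_pos: [0.5691, 0.0315, 0.2028]
orientation: [-2.242, -2.187, 0.025]
force: [-0.2, 0.3, -0.8]
opening: 0.0298
```

```bash
python3 to.py .5695 .0302 .153 1.5476;python3 - <<'E'
from h import *
P=camera_params('wrist');p,d=read_camera('wrist');np.save('w8d.npy',d)
Rf=R.from_euler('z',-1.594).as_matrix();o=np.array([.5675,-.091,.09])+Rf@[-.048,0,0]
for X in [(-74,32,68),(-74,-32,68),(48,79,12),(48,-79,12),(73,55,12),(73,-55,12),(-72.5,55,36),(-72.5,-55,36),(-10,-34,83),(-10,34,83)]:
        u=proj(P,Rf@(np.array(X)/1e3)+o)[0];print(X,u.round(1));cv2.circle(p,tuple(int(round(v)) for v in u),2,(0,0,255),1)
cv2.imwrite('pics/w8.png',p)
E
```

```text
t 9.20 pos [0.5691 0.0315 0.2028] tilt 0.019 d_cm [-0.11  0.13  4.98] turn -0.002 open 0.0298 F [-0.2  0.3 -0.8]
(-74, 32, 68) [311.5 320.3]
(-74, -32, 68) [311.4 220.3]
(48, 79, 12) [164.3 337.9]
(48, -79, 12) [140.8 139.9]
(73, 55, 12) [130.9 311.2]
(73, -55, 12) [111.5 174.2]
(-72.5, 55, 36) [309.7 327.6]
(-72.5, -55, 36) [309.3 175.5]
(-10, -34, 83) [193.  222.6]
(-10, 34, 83) [203.4 334.9]
```

View pics/w8.png

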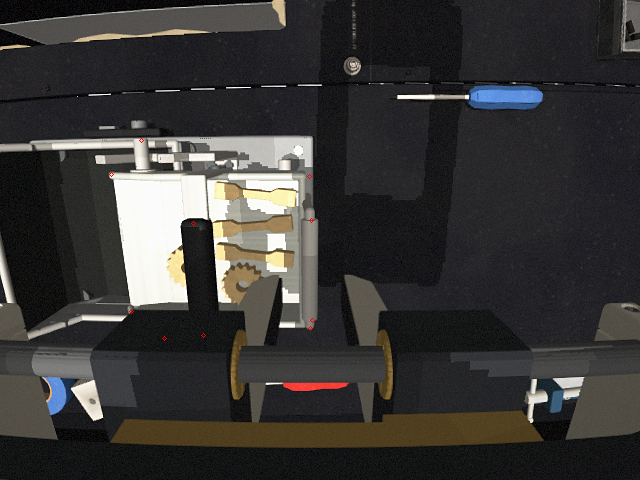

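Emit:
play_rows:
  increments:
    - [[-0.1,0.1,1,0],[-0.1,0.1,2.2,0],[-0.1,0.1,3.5,0],[-0.1,0.1,4.5,0],[-0.1,0.1,4.9,0]]

```text
t: 9.75
tool_pos: [0.5684, 0.0303, 0.1522]
orientation: [-2.241, -2.186, 0.027]
force: [0.9, -0.9, -0.0]
opening: 0.0297
```

```bash
python3 to.py .5695 .0302 .153 1.5476;python3 - <<'E'
from h import *
p,d=read_camera('wrist');cv2.imwrite('pics/w9.png',p)
p,d=read_camera('scene');cv2.imwrite('pics/s9.png',cv2.resize(p[205:380,260:460],None,fx=3.5,fy=3.5,interpolation=cv2.INTER_CUBIC))
E
```

```text
t 9.75 pos [0.5684 0.0303 0.1522] tilt 0.021 d_cm [-0.01  0.11 -0.08] turn -0.002 open 0.0297 F [ 0.9 -0.9 -0. ]
```

View pics/w9.png

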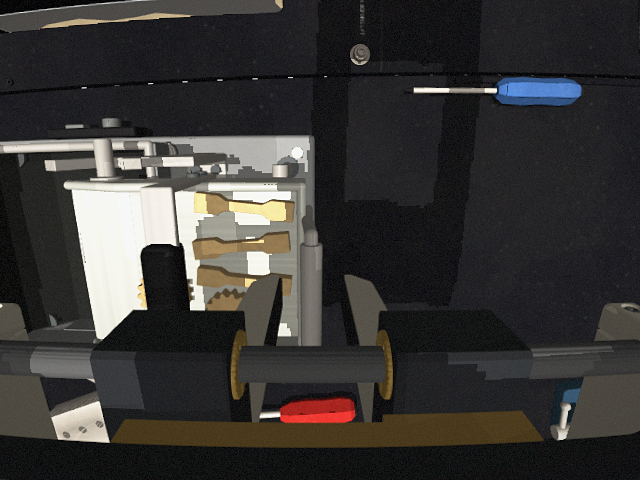

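View pics/s9.png

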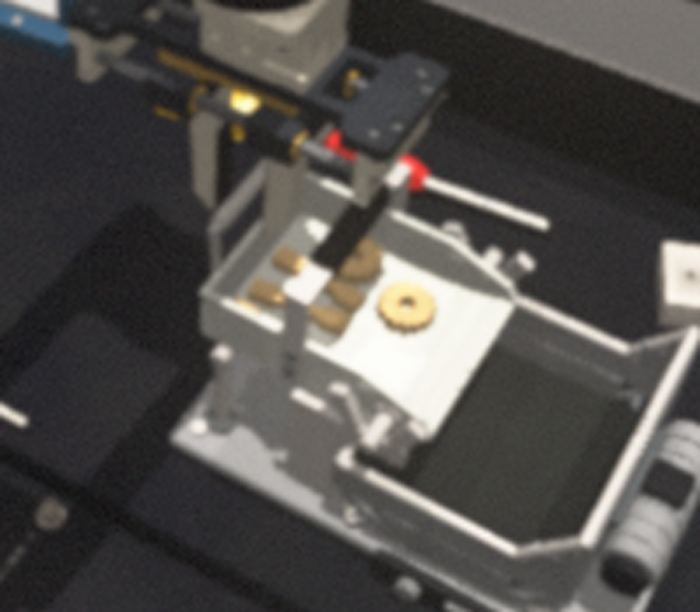

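Emit:
play_rows:
  increments:
    - [[0,0,0,0],[0,0,0,0],[0,0,0,0],[0,0,0,0]]
  jaw: 0.4
  squeeze: 25

```text
t: 10.25
tool_pos: [0.5692, 0.0302, 0.1538]
orientation: [-2.242, -2.187, 0.025]
force: [-0.3, -0.9, 1.6]
opening: 0.0092
```

```bash
python3 to.py .5695 .0302 .153 1.5476; python3 - <<'E'
import numpy as np
r=np.hypot(12.2,5.6);f=np.arctan2(5.6,-12.2)
for t in range(0,76,5):
    a=f-np.radians(t); print(t,'tx %.2f tz %.2f'%(-(r*np.cos(a)+12.2),-(r*np.sin(a)-5.6)))
E
```

```text
t 10.25 pos [0.5692 0.0302 0.1538] tilt 0.019 d_cm [-0.    0.03  0.08] turn -0.002 open 0.0092 F [-0.3 -0.9  1.6]
0 tx -0.00 tz -0.00
5 tx -0.53 tz -1.04
10 tx -1.16 tz -2.03
15 tx -1.87 tz -2.97
20 tx -2.65 tz -3.83
25 tx -3.51 tz -4.63
30 tx -4.43 tz -5.35
35 tx -5.42 tz -5.98
40 tx -6.45 tz -6.53
45 tx -7.53 tz -6.99
50 tx -8.65 tz -7.35
55 tx -9.79 tz -7.61
60 tx -10.95 tz -7.77
65 tx -12.12 tz -7.82
70 tx -13.29 tz -7.78
75 tx -14.45 tz -7.63
```

Emit:
play_rows:
  increments:
    - [[-0.2,0,-0.4,0],[-0.5,0,-1.0,0],[-1.0,0,-1.8,0],[-1.5,-0.05,-2.5,0],[-1.9,-0.05,-3.0,0]]

```text
t: 10.75
tool_pos: [0.5688, 0.0107, 0.1847]
orientation: [-2.242, -2.187, 0.025]
force: [-0.1, -0.4, -5.2]
opening: 0.0097
```

```bash
cat > arc.py <<'E'
import sys
from h import *
s=read_state();M=R.from_rotvec(s['orientation']).as_matrix();p=s['tool_pos']
c=np.array([-.0918,.0978]); v=np.array([p[1]-c[0],p[2]-c[1]])
th=np.degrees(np.arctan2(.056,-.122)-np.arctan2(v[1],-v[0]))
print('t %.2f r %.4f (nom .1342) theta %.1f tool %s F %s T %s open %.4f'%(s['t'],np.hypot(*v),th,p.round(4),s['force'].round(1),s['wrist_torque'].round(2),s['opening']))
for t in map(float,sys.argv[1:]):
    a=np.arctan2(.056,-.122)-np.radians(t)
    q=np.array([.5692,c[0]-.1342*np.cos(a),c[1]+.1342*np.sin(a)])
    print(t,(M.T@(q-p)*100).round(2))
E
python3 arc.py 20 25 30 35 40 45
```

```text
t 10.75 r 0.1344 (nom .1342) theta 15.6 tool [0.5688 0.0107 0.1847] F [-0.1 -0.4 -5.2] T [ 0.11 -0.   -0.04] open 0.0097
20.0 [-0.71  0.04 -0.74]
25.0 [-1.57  0.05 -1.53]
30.0 [-2.5   0.06 -2.24]
35.0 [-3.49  0.07 -2.87]
40.0 [-4.52  0.09 -3.41]
45.0 [-5.6   0.11 -3.86]
```

Emit:
play_rows:
  increments:
    - [[-0.7,0,-0.75,0],[-1.4,0,-1.4,0],[-2.1,0.05,-1.95,0],[-2.8,0.05,-2.45,0],[-3.3,0.05,-2.75,0]]

```text
t: 11.25
tool_pos: [0.569, -0.0221, 0.2139]
orientation: [-2.242, -2.186, 0.023]
force: [-5.9, 5.7, 2.0]
opening: 0.0092
```

```bash
python3 arc.py 40 45 50 55 60; python3 - <<'E'
from h import *
p,d=read_camera('scene');cv2.imwrite('pics/s10.png',cv2.resize(p[205:380,280:480],None,fx=3.5,fy=3.5,interpolation=cv2.INTER_CUBIC))
E
```

```text
t 11.25 r 0.1355 (nom .1342) theta 34.4 tool [ 0.569  -0.0221  0.2139] F [-5.9  5.7  2. ] T [ 1.23  0.76 -0.02] open 0.0092
40.0 [-1.23  0.04 -0.51]
45.0 [-2.31  0.06 -0.96]
50.0 [-3.43  0.08 -1.32]
55.0 [-4.57  0.1  -1.57]
60.0 [-5.73  0.13 -1.73]
```

View pics/s10.png

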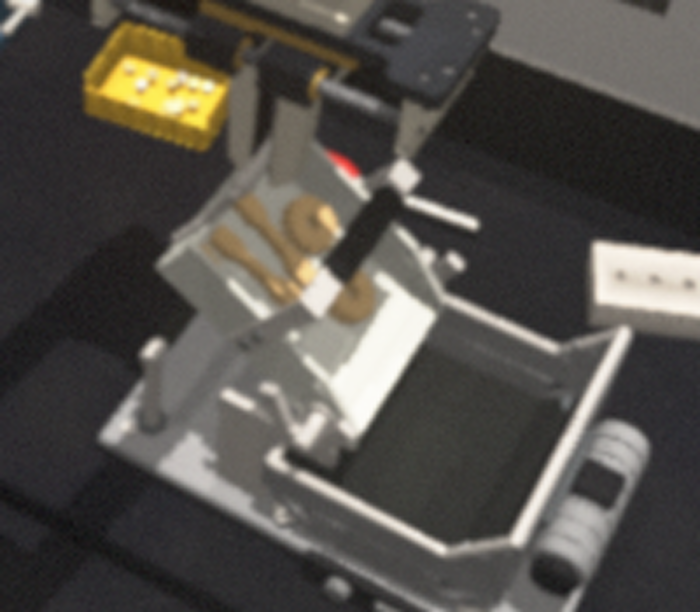

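Emit:
play_rows:
  increments:
    - [[-0.6,0,-0.15,0],[-1.3,0,-0.45,0],[-2.0,0,-0.75,0],[-2.7,0,-1.0,0],[-3.2,0,-1.15,0]]

```text
t: 11.8
tool_pos: [0.5693, -0.0548, 0.2286]
orientation: [-2.243, -2.188, 0.019]
force: [-3.8, 5.2, 3.6]
opening: 0.0093
```

```bash
python3 arc.py 50 55 60 65 68; python3 - <<'E'
from h import *
p,d=read_camera('scene');cv2.imwrite('pics/s11.png',cv2.resize(p[205:380,280:480],None,fx=3.5,fy=3.5,interpolation=cv2.INTER_CUBIC))
E
```

```text
t 11.80 r 0.1359 (nom .1342) theta 49.5 tool [ 0.5693 -0.0548  0.2286] F [-3.8  5.2  3.6] T [ 0.95  0.49 -0.05] open 0.0093
50.0 [-0.15 -0.    0.14]
55.0 [-1.29  0.02 -0.12]
60.0 [-2.45  0.05 -0.28]
65.0 [-3.62  0.08 -0.33]
68.0 [-4.33  0.1  -0.32]
```

View pics/s11.png

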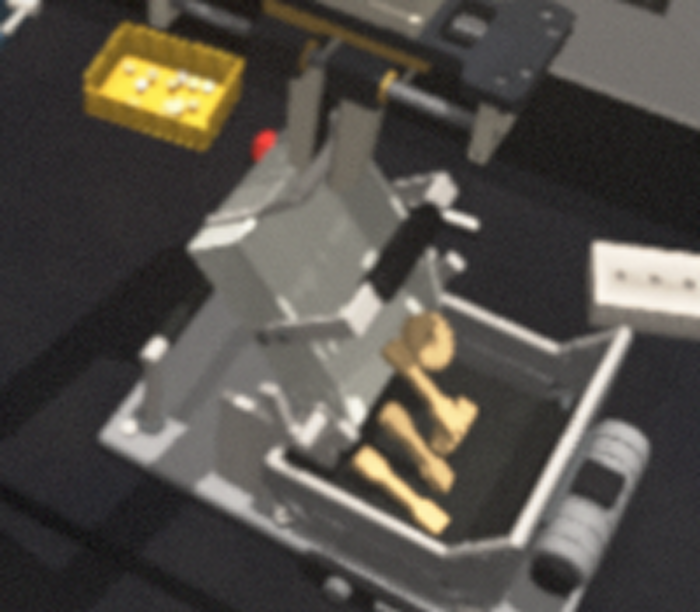

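Emit:
play_rows:
  increments:
    - [[-0.2,0,0.1,0],[-0.5,0,0.05,0],[-1.0,0,-0.05,0],[-1.5,0,-0.1,0],[-1.5,0,-0.1,0]]

```text
t: 12.35
tool_pos: [0.5695, -0.0711, 0.2318]
orientation: [-2.246, -2.189, 0.018]
force: [-4.0, 3.3, 6.4]
opening: 0.0089
```

```bash
python3 arc.py 60 55 50 45 40 35; python3 - <<'E'
from h import *
p,d=read_camera('scene');cv2.imwrite('pics/s12.png',cv2.resize(p[205:380,280:480],None,fx=3.5,fy=3.5,interpolation=cv2.INTER_CUBIC))
p,d=read_camera('wrist');cv2.imwrite('pics/w12.png',p)
E
```

```text
t 12.35 r 0.1356 (nom .1342) theta 56.5 tool [ 0.5695 -0.0711  0.2318] F [-4.   3.3  6.4] T [0.64 0.69 0.01] open 0.0089
60.0 [-0.82 -0.    0.04]
55.0 [ 0.34 -0.03  0.2 ]
50.0 [ 1.48 -0.06  0.45]
45.0 [ 2.59 -0.08  0.81]
40.0 [ 3.67 -0.1   1.26]
35.0 [ 4.71 -0.12  1.8 ]
```

View pics/s12.png

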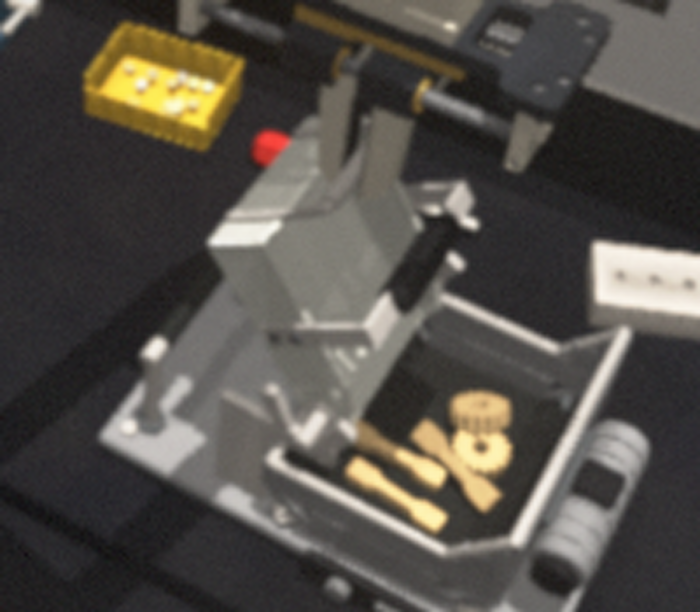

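View pics/w12.png

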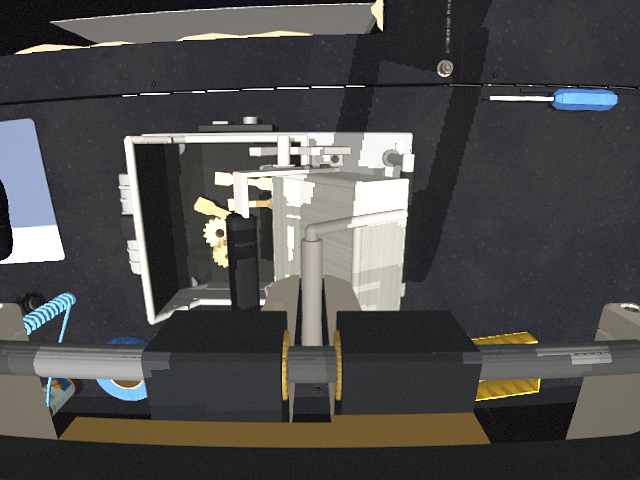

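Emit:
play_rows:
  increments:
    - [[0.3,0,0.1,0],[1.0,0,0.25,0],[2.0,-0.05,0.55,0],[3.0,-0.05,0.95,0],[4.0,-0.1,1.4,0]]

```text
t: 12.95
tool_pos: [0.57, -0.0297, 0.2177]
orientation: [-2.246, -2.19, 0.015]
force: [2.9, 1.2, 0.9]
opening: 0.0093
```

```bash
python3 arc.py 35 30 25 20 15 10
```

```text
t 12.95 r 0.1350 (nom .1342) theta 38.0 tool [ 0.57   -0.0297  0.2177] F [2.9 1.2 0.9] T [-0.1  -0.45  0.03] open 0.0093
35.0 [ 0.57 -0.09  0.4 ]
30.0 [ 1.55 -0.11  1.03]
25.0 [ 2.48 -0.13  1.75]
20.0 [ 3.34 -0.14  2.54]
15.0 [ 4.13 -0.15  3.41]
10.0 [ 4.84 -0.16  4.34]
```

Emit:
play_rows:
  increments:
    - [[0.6,0,0.4,0],[1.4,-0.05,0.95,0],[2.2,-0.1,1.55,0],[2.9,-0.1,2.15,0],[3.5,-0.1,2.7,0]]

```text
t: 13.45
tool_pos: [0.5699, 0.0064, 0.1902]
orientation: [-2.246, -2.191, 0.014]
force: [2.2, 4.0, 2.9]
opening: 0.0089
```

```bash
python3 arc.py 20 15 10 5 3 0
```

```text
t 13.45 r 0.1348 (nom .1342) theta 18.6 tool [0.5699 0.0064 0.1902] F [2.2 4.  2.9] T [ 0.49 -0.47  0.05] open 0.0089
20.0 [-0.28 -0.06 -0.19]
15.0 [ 0.51 -0.07  0.67]
10.0 [ 1.22 -0.08  1.6 ]
5.0 [ 1.85 -0.09  2.59]
3.0 [ 2.08 -0.09  3.  ]
0.0 [ 2.39 -0.09  3.63]
```

Emit:
play_rows:
  increments:
    - [[0.5,0,0.6,0],[1.0,-0.05,1.3,0],[1.5,-0.05,2.0,0],[1.9,-0.1,2.6,0],[2.1,-0.1,3.0,0]]

```text
t: 13.95
tool_pos: [0.5685, 0.0276, 0.1588]
orientation: [-2.245, -2.19, 0.016]
force: [1.2, 2.9, 0.3]
opening: 0.0093
```

```bash
python3 arc.py 3 2 1 0; python3 - <<'E'
from h import *
p,d=read_camera('scene');cv2.imwrite('pics/s13.png',cv2.resize(p[205:380,280:480],None,fx=3.5,fy=3.5,interpolation=cv2.INTER_CUBIC))
E
```

```text
t 13.95 r 0.1341 (nom .1342) theta 2.4 tool [0.5685 0.0276 0.1588] F [1.2 2.9 0.3] T [ 0.4  -0.17  0.1 ] open 0.0093
3.0 [-0.05  0.07 -0.13]
2.0 [0.06 0.07 0.08]
1.0 [0.16 0.07 0.29]
0.0 [0.26 0.07 0.5 ]
```

View pics/s13.png

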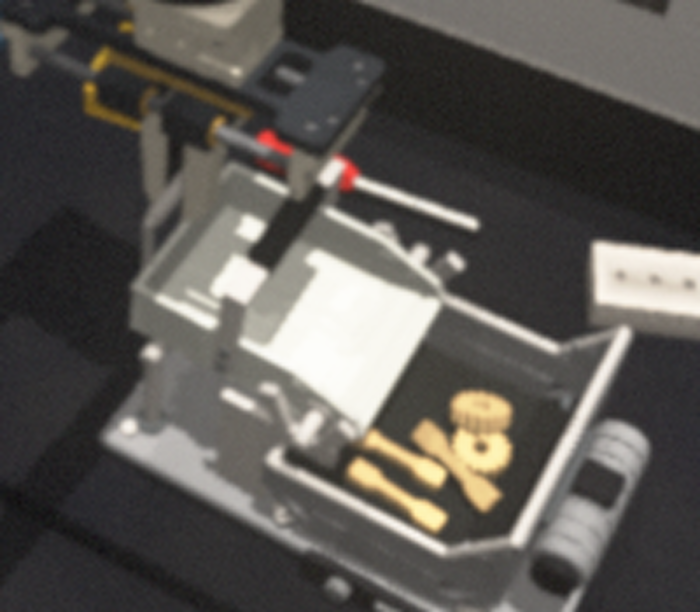

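Empty tray is nearly level; five parts are in the tub. Lower the last bit, then let go.

Emit:
play_rows:
  increments:
    - [[0.1,0,0.15,0],[0.2,0,0.3,0],[0.25,0,0.4,0],[0.25,0,0.4,0]]

```text
t: 14.4
tool_pos: [0.5681, 0.0298, 0.1541]
orientation: [-2.245, -2.19, 0.017]
force: [1.3, 0.9, -1.2]
opening: 0.0091
```

```bash
python3 arc.py 1 0
```

```text
t 14.40 r 0.1340 (nom .1342) theta 0.2 tool [0.5681 0.0298 0.1541] F [ 1.3  0.9 -1.2] T [-0.05 -0.07  0.05] open 0.0091
1.0 [-0.07  0.11 -0.18]
0.0 [0.03 0.11 0.03]
```

Emit:
play_rows:
  increments:
    - [[0,0,0,0],[0,0,0,0],[0,0,0,0],[0,0,0,0],[0,0,0,0]]
  jaw: 3

```text
t: 14.9
tool_pos: [0.5681, 0.0297, 0.1542]
orientation: [-2.245, -2.19, 0.017]
force: [-0.1, -0.6, 0.5]
opening: 0.03
```

Emit:
play_rows:
  increments:
    - [[0,0,-1,0],[0,0,-2.5,0],[0,0,-4.5,0],[0,0,-7,0],[0,0,-9,0]]

```text
t: 15.4
tool_pos: [0.5699, 0.0301, 0.2475]
orientation: [-2.246, -2.191, 0.014]
force: [0.5, -0.2, -0.1]
opening: 0.0299
```

Emit:
play_rows:
  increments:
    - [[3,0,0,0],[7,0,0,0],[11,0,0,0],[15,0,0,0],[17,0,0,0]]

```text
t: 15.9
tool_pos: [0.574, 0.2033, 0.2487]
orientation: [-2.244, -2.194, 0.011]
force: [-0.1, -0.6, -0.5]
opening: 0.0301
```

Emit:
play_rows:
  increments:
    - [[0,0,0,0],[0,0,0,0],[0,0,0,0]]

```text
t: 16.2
tool_pos: [0.5744, 0.2023, 0.2497]
orientation: [-2.246, -2.194, 0.01]
force: [-0.4, -0.5, -0.1]
opening: 0.0297
```

```bash
python3 arc.py 0; python3 - <<'E'
from h import *
P=camera_params('top');p,d=read_camera('top');cv2.imwrite('pics/top14raw.png',p);np.save('top14d.npy',d)
cv2.imwrite('pics/top14.png',cv2.resize(p[210:315,355:505],None,fx=5,fy=5,interpolation=cv2.INTER_CUBIC))
p,d=read_camera('scene');cv2.imwrite('pics/s14raw.png',p);cv2.imwrite('pics/s14.png',cv2.resize(p[205:380,280:480],None,fx=3.5,fy=3.5,interpolation=cv2.INTER_CUBIC))
E
```

```text
t 16.20 r 0.3310 (nom .1342) theta 2.7 tool [0.5744 0.2023 0.2497] F [-0.4 -0.5 -0.1] T [ 0.02 -0.04 -0.03] open 0.0297
0.0 [-17.19  -0.06   9.64]
```

View pics/s14.png

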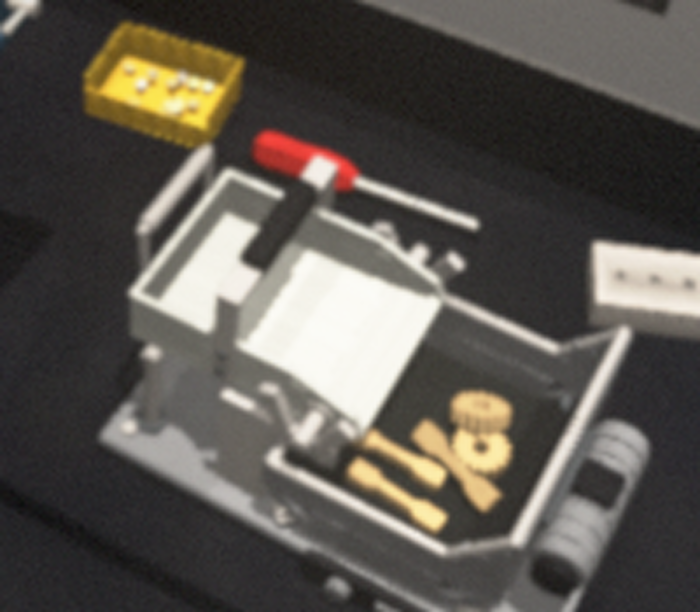

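View pics/top14.png

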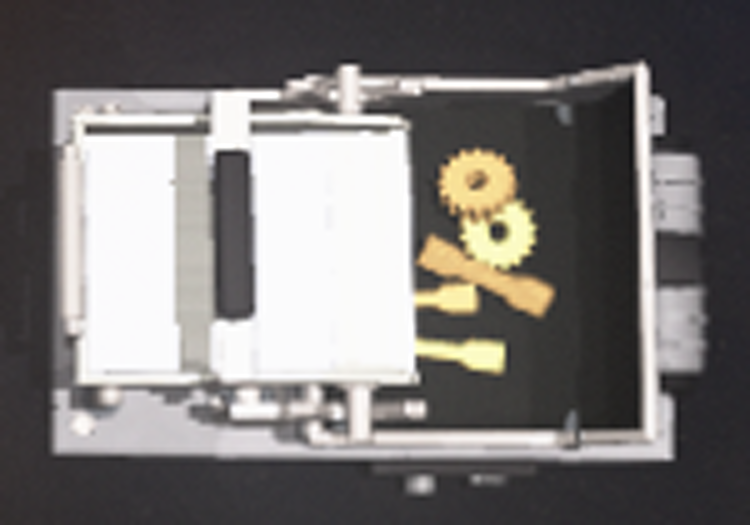

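View pics/top14raw.png

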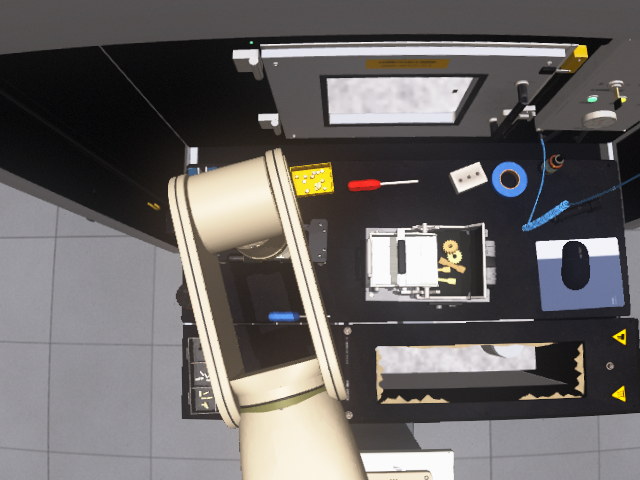

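```bash
python3 - <<'E'
from fit import *
pts=[('T',(348,70),(48,79,14)),('T',(358,437),(48,-79,14)),('T',(410,120),(73,55,14)),('T',(417,380),(73,-55,14)),('T',(235,152),(-10,34,83)),('T',(236,318),(-10,-34,83)),
('S',(208,152),(-74,32,68)),('S',(142,222),(-74,-32,68)),('S',(228,170),(-72.5,55,36)),('S',(133,292),(-72.5,-55,36)),('S',(440,300),(73,55,14)),('S',(362,428),(73,-55,12))]
x=run(pts,{'T':(355,210),'S':(280,205)},{'T':5,'S':3.5},[.567,-.04,.09,-1.59],'tray')
M,t=pose(x); pv=t+M@[.048,0,.012]; print('pivot',pv,'vs',[.5675,-.091,.102])
d=np.load('top14d.npy')
Rf=R.from_euler('z',-1.594).as_matrix()
for c in [(478,180),(520,232),(435,255),(540,297),(462,297),(490,355),(430,350),(432,298)]:
    u=np.round(tc(c,5,(355,210))).astype(int); X=pd(T,[u],d[u[1],u[0]])[0]; print(c,(Rf.T@(X-[.5675,-.091,0])).round(3))
# tray level from depth
for c in [(120,200),(120,340),(300,180),(300,330),(380,200),(380,350),(150,250)]:
    u=np.round(tc(c,5,(355,210))).astype(int); X=pd(T,[u],d[u[1],u[0]])[0]; print('floor',(Rf.T@(X-[.5675,-.091,0])).round(3))
E
```

```text
tray [ 0.5691 -0.0425  0.0888 -1.5893]
T (48, 79, 14) [ 0.8 -1.1]
T (48, -79, 14) [0.  0.3]
T (73, 55, 14) [0.3 0.1]
T (73, -55, 14) [-0.   0.2]
T (-10, 34, 83) [ 0.1 -1.6]
T (-10, -34, 83) [ 0.3 -0.5]
S (-74, 32, 68) [-1.   0.5]
S (-74, -32, 68) [0.8 0.9]
S (-72.5, 55, 36) [-1.1 -0.4]
S (-72.5, -55, 36) [-2.4 -0.2]
S (73, 55, 14) [ 1.1 -1.4]
S (73, -55, 12) [-1.4  2.1]
pivot [ 0.56823131 -0.0905058   0.10075446] vs [0.5675, -0.091, 0.102]
(478, 180) [0.066 0.04  0.034]
(520, 232) [0.085 0.017 0.037]
(435, 255) [0.046 0.005 0.043]
(540, 297) [ 0.092 -0.013  0.045]
(462, 297) [ 0.058 -0.013  0.037]
(490, 355) [ 0.071 -0.039  0.036]
(430, 350) [ 0.044 -0.037  0.035]
(432, 298) [ 0.043 -0.013  0.042]
floor [-0.098  0.021  0.094]
floor [-0.098 -0.038  0.095]
floor [-0.022  0.03   0.095]
floor [-0.022 -0.033  0.092]
floor [0.012 0.022 0.099]
floor [ 0.011 -0.042  0.099]
floor [-0.085 -0.     0.096]
```

```bash
python3 - <<'E'
from plant import *
print(read_state()['t']); print(close_job())
E
```

```text
16.3
the job is handed in; nothing more can be done
None
```

The job is handed in at t ≈ 16.3 s, well under the 51 s limit. I carried the loaded tray by its carrying handle onto the tray rest and let go. I then tipped it by the back handle to about 57° and lowered it level and empty, and moved the arm clear.

**Tray:** My last fit from the top and scene views puts the pivot axis about 1.5 mm from the forks' centre. Yaw is within 0.3° of the finisher. The floor measures flat to about 2–3 mm in depth.

**Parts:** All three bars and both gears show in the tub, with their tops 34–45 mm above the worktop against a 75 mm rim. Two bars run partly under the lip, and one seems slightly inclined.

**Disagreements:**
- Fit residuals went up to about 2.4 px in the final tray fit.
- A wrist view after the first placing suggested the tray sat 2–3 mm sideways, within the play that the rest allows.
- While tipping I saw up to 6 N of side force. It was gone once I let go.

**Bystanders:** The screwdriver, ball driver and steel block look unmoved in the last pictures. The two jars were hidden behind the arm in the last top view, so I did not check them again.

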